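# Open the terminal cover and reset the probe supply

## Task

The probe supply box has tripped. Press its snap tab fully in, push the released cover straight off its seat towards the tab, onto the parking deck, until the terminal bay is uncovered, then press the reset button in the bay right down and let it spring back. Only press and push: lift nothing, and leave the ring gauge, the cage ring and the screwdriver beside the box where they lie.

Things in the scene. Friction and masses are not known exactly. Their poses are not given: they have to be found in the camera images.
- supply_box: White plastic box fixed to the desk, 235 x 112 x 54 mm (x, y, z). Origin at desk level below the centre of the terminal bay; +x is the way the cover slides off, z up. Along x: apron (-85 to -46.5 mm, top z 47), bay (-40 to +36), parking deck (+36 to +142), end stop. Side grooves, with lips from |y| 42 mm outwards (top z 54), guide the cover and hold it down.
- bay (a point): Centre of the terminal bay's mouth, (0, 0, 43) mm in the box frame. The bay is 76 mm (x) by 72 mm (y), under the cover at first. Two black terminal strips (|y| 22 to 35 mm, tops at z 30 mm) flank the reset button.
- deck (a point): Centre of the parking deck, (89, 0, 38) mm in the box frame: the flat part beyond the cover, with the snap tab in it, between rails (|y| from 36 mm) whose tops are 43 mm above the desk; ends at a low stop at x +142 mm.
- cover: Grey loose plate, 90 x 92 x 6 mm (x, y, z), about 100 g, in the box's grooves over the bay; origin at the centre of its underside, axes as the box's. Seated, the origin is at (0, 0, 43) mm in the box frame and its +x edge stands 2 mm before the snap tab, which blocks it. It slides along the box's +x: 81 mm uncovers the whole bay, 97 mm reaches the end stop.
- cover_rib (a point): Centre of the -x face of the cover's upright rib (the face to push towards +x), 43 mm to -x of the cover's origin and 14 mm above its underside. The rib is 8 mm thick (x), 56 mm wide (y), its top 22 mm above the underside. Moves with the cover.
- tab_top (a point): Centre of the top of the snap tab, a grey ribbed pad 36 mm (x) by 30 mm (y) standing in the parking deck just beyond the cover's +x edge; at (65, 0, 50) mm in the box frame when out. Moves down with the tab.
- snap_tab (a joint): How far the tab is pressed in (straight down), m: 0 out (blocks the cover), 0.010 fully in (its top 40 mm above the desk). It moves against about 4 N of friction and stays where it is pushed; from 0.008 on the cover passes over it.
- button_top (a point): Centre of the top of the reset button, a black disc of 20 mm diameter in a grey square housing 32 x 32 mm (top z 30 mm) in the bay under the cover; at (-10, 0, 40) mm in the box frame when up, 3 mm below the seated cover. Moves with the button.
- reset_button (a joint): How far the button is pressed (straight down), m: 0 up, 0.005 fully down. A spring (2 N at the start, 4.5 N when down) returns it.
- ring_gauge: Knurled steel ring 54 mm across, 18 mm high, loose on the desk on the +y side of the box; leave alone. Origin at the centre of its underside.
- screwdriver: Small screwdriver, 143 mm long, 11 mm thick, loose on the desk on the -y side of the box, about parallel to it; leave alone.
- cage_ring: Brass-coloured ring 31 mm across, 9 mm high, loose on the desk on the +y side of the box, nearer the apron; leave alone.
Not all that is in view belongs to the job. Of the things that look like the cover, the smallest one is meant.

How it is judged:
By the outcome, as a careful person would: the job done as asked, in the order asked, and still so for the second after the job is handed in, with the robot touching nothing.
It also fails if it takes over 43 s, if anything falls off the work surface, if the arm or the gripper's body presses on something with over 40 N, if the wrist force passes 120 N, or if a joint passes its speed limit or range.

## Robot

A 7-joint arm with a two-finger parallel gripper is mounted at the origin on a cart in front of the work surface, level with it; the furniture and walls round the work are solid. World frame = base frame: x ahead of the robot, y to its left, z up, the work surface at z = 0. Lengths are in mm, angles in rad, forces in N, time in s.
With the tool pointing down it reaches from about 400 to 850 mm from the base axis. Payload 4.5 kg.
Tool frame: the origin (TCP) lies midway between the tips of the shut fingers; the grasp point (between the pads) lies 19 mm behind it; z points along the fingers, x is the direction in which the jaws open and shut, and the axes are right-handed (so a half turn about z gives the same grasp; the last joint's range is limited). The gripper opens to 85 mm and grips with 20 to 120 N. Pads are 22 mm wide; open, the fingers measure 114 mm over their backs; the gripper's body (76 mm by 85 mm) begins 54 mm behind the grasp point. The pads swing forward as they close: fully open they stand 13 mm farther back than shut.
Start: joints at [1.38, 0.689, -0.195, 1.565, 0.157, 0.902, -0.215], TCP at [139.348, -609.292, 231.317] pointing down, gripper open.
Joint ranges: [-3.01, 3.01], [-0.46, 2.08], [-1.47, 1.51], [0.13, 2.56], [-1, 4.14], [0.04, 2.09], [-2.66, 2.66]. Speed limits (rad/s): [2.57, 2.57, 3.14, 3.14, 3.14, 3.14, 3.14].

## Interface

Orientations are given as [roll, pitch, yaw] about the fixed x, y, z axes, in that order (R = Rz(yaw) Ry(pitch) Rx(roll)).
In Python, from workcell import sense, vision, ticket gives the robot as it stands.
- The arm moves only by the tool arm_command, never from a script. Its argument "increments" is a list of rows, each an object with "grip": the closure, from 0 (fully open) to 1 (shut); "offset": the shift along the tool's x, y, z in m, a list of three; "twist": the turn, a rotation vector about the tool's x, y, z in rad, a list of three. A call has 1 to 8 rows; each row is the pose to reach, as a shift and turn from the pose measured when the call began, along the tool's axes at that moment; what a row does not reach only later rows make up. A row lasts 1/12 s, in which the tool goes at most 41.7 mm and 7.16 degrees, less where a joint would pass 70% of its speed; a pose out of reach is approached as far as the arm can. A call with a gripper value outside its range is refused whole. The fingers move at their own pace and stop on an object; "force" is the grip in N (left out, the last holds). Time passes only in rows, so rows that repeat a pose let the fingers close. It gives the time, the measured TCP pose, the force and the opening at its end, in the units of the state.
- sense(): the state, without advancing time (a new reading comes with each control period).
- vision.camera(name): name is "scene" or "top" or "wrist"; returns a dict with "frame" (384x512x3 uint8, blue, green, red), "mtx" (3x3 intrinsics, pixels), "k1" (the pictures are not rectified: a ray, as slopes to the right and down, at radius r is drawn at 1 + k1 r^2 times it, then the intrinsics apply), "camera_from_world" (4x4, takes a point from world to camera coordinates); the wrist camera has in their place "T_tool_cam" (4x4, takes a point from camera to tool coordinates, whose origin is the TCP and whose axes are the tool frame's). Camera axes: x right, y down, z forward; pixel columns grow to the right and rows downward; lengths in mm; the calibration is good to about 2 mm. A picture is of the moment at which its call begins: read the wrist's pose just before it. There is no depth.
- ticket.finish_job(): hands the job in, once; it reports no verdict.
The state is a dict: "time_s": time; "qpos": joint angles; "dq": joint speeds; "effort": joint torques, N m; "ee_pos": TCP position; "eef_rot": TCP orientation; "ft_force": force on the tool from outside, world axes, zero at the start; "moment": the same for the moment, N m; "gripper_width": finger opening in mm.
Only numpy, scipy, OpenCV 4.12 (cv2) and the standard library are available. Lean on these libraries where they do the work, as an engineer would, in place of code of your own. Each camera call takes 0.05 s, during which the arm holds its last target.

## Working session

There is one attempt and no reset: what is moved stays moved. The work goes in short steps, Python scripts to look and compute and a tool call to move; the robot and the scene stay as the last step left them, time stands still between calls to the robot, and variables do not carry over. Pictures are saved under pics/ and viewed, and the job is handed in when it is done.

Besides the shell and the picture viewer there is one more tool, called after "Emit:" as name(argument=value, ...), one argument or row to a line, values as JSON. arm_command: Moves the arm, as the interface text tells. Its arguments: {"type":"object","properties":{"increments":{"type":"array"},"force":{"type":"number"}},"required":["increments"]}

```bash
ls; mkdir -p pics; python3 - <<'E'
from workcell import sense, vision, ticket
import cv2,numpy as np
s=sense();print(s)
for n in ["scene","top","wrist"]:
    c=vision.camera(n);cv2.imwrite(f"pics/{n}0.png",c["frame"])
    print(n,{k:np.round(v,4).tolist() for k,v in c.items() if k!="frame"})
E
```

```text
pics
{'time_s': 0.0, 'qpos': array([ 1.37978796,  0.69000178, -0.19449125,  1.56636869,  0.15728456,
        0.90248605, -0.21509633]), 'dq': array([-8.19068471e-04,  1.05877322e-03, -3.95533833e-05, -1.53714335e-03,
       -4.18158981e-04, -2.18004602e-04, -1.80579030e-03]), 'effort': array([-1.40542020e-04, -5.39609492e+01, -1.26701865e+00, -1.58542460e+01,
        8.96383077e-03,  9.54630843e-03, -1.39742417e-05]), 'ee_pos': array([ 139.11951893, -608.64257202,  230.46578966]), 'eef_rot': array([ 3.14145660e+00,  1.87024388e-03, -1.34592410e+00]), 'ft_force': array([-0.50215279,  0.23536483, -0.96373201]), 'moment': array([ 0.00037155,  0.02068045, -0.01077237]), 'gripper_width': 85.32819044953733}
scene {'mtx': [[466.9917, 0.0, 249.469], [0.0, 466.9917, 195.8617], [0.0, 0.0, 1.0]], 'k1': -0.1246, 'camera_from_world': [[-0.8366, -0.5476, 0.0124, 407.4708], [-0.2139, 0.3058, -0.9278, 201.1206], [0.5043, -0.7789, -0.373, 762.2737], [0.0, 0.0, 0.0, 1.0]]}
top {'mtx': [[377.8474, 0.0, 254.6801], [0.0, 377.8474, 190.1896], [0.0, 0.0, 1.0]], 'k1': -0.0811, 'camera_from_world': [[-0.0261, -0.9995, -0.0155, -20.7731], [-0.9816, 0.0286, -0.1887, 515.471], [0.189, 0.0103, -0.9819, 826.6074], [0.0, 0.0, 0.0, 1.0]]}
wrist {'mtx': [[276.5192, 0.0, 254.5991], [0.0, 276.5192, 194.271], [0.0, 0.0, 1.0]], 'k1': -0.056, 'T_tool_cam': [[1.0, -0.0002, -0.0009, 0.4517], [0.0005, 0.961, 0.2766, -70.5003], [0.0008, -0.2766, 0.961, -141.2909], [0.0, 0.0, 0.0, 1.0]]}
```

View pics/scene0.png

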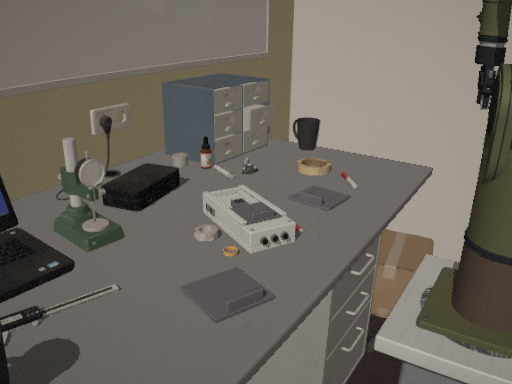

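View pics/top0.png

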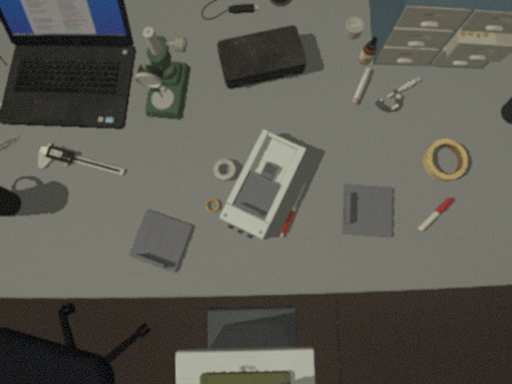

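View pics/wrist0.png

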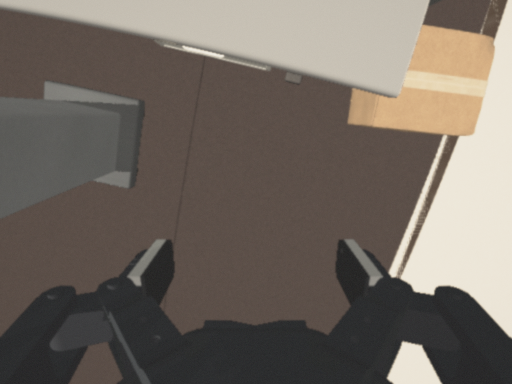

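Seen in top view: the box at about (265,185), with the grey cover in it at (258,193) and the tab at about (272,168). Lookalikes for the cover are the larger loose plates at (162,240) and (368,210). I choose the one in the box, and check it in a crop.

```bash
cat > h.py <<'E'
from workcell import sense, vision, ticket
import cv2,numpy as np
from scipy.spatial.transform import Rotation as R
def ray(c,px,T=None):
    K=c["mtx"];d=np.array([c["k1"],0,0,0,0.])
    # u' = x(1+k1 r^2)
    p=cv2.undistortPoints(np.array([[px]],float),K,d)[0,0]
    dr=np.array([p[0],p[1],1.])
    if T is None: T=np.linalg.inv(c["camera_from_world"])
    return T[:3,3],T[:3,:3]@dr
def onplane(c,px,z,T=None):
    o,d=ray(c,px,T);return o+d*(z-o[2])/d[2]
def proj(c,P,T=None):
    M=c["camera_from_world"] if T is None else np.linalg.inv(T)
    r,_=cv2.Rodrigues(M[:3,:3]);
    return cv2.projectPoints(np.array(P,float).reshape(-1,3),r,M[:3,3],c["mtx"],np.array([c["k1"],0,0,0,0.]))[0][:,0]
def wristT(c,s):
    T=np.eye(4);T[:3,:3]=R.from_euler("xyz",s["eef_rot"]).as_matrix();T[:3,3]=s["ee_pos"]
    return T@c["T_tool_cam"]
E
python3 - <<'E'
import cv2
a=cv2.imread("pics/top0.png");cv2.imwrite("pics/topc.png",cv2.resize(a[120:250,190:330],None,fx=4.5,fy=4.5,interpolation=cv2.INTER_CUBIC))
a=cv2.imread("pics/scene0.png");cv2.imwrite("pics/scenec.png",cv2.resize(a[175:265,180:320],None,fx=5,fy=5,interpolation=cv2.INTER_CUBIC))
E
```

```text
(no output)
```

View pics/topc.png

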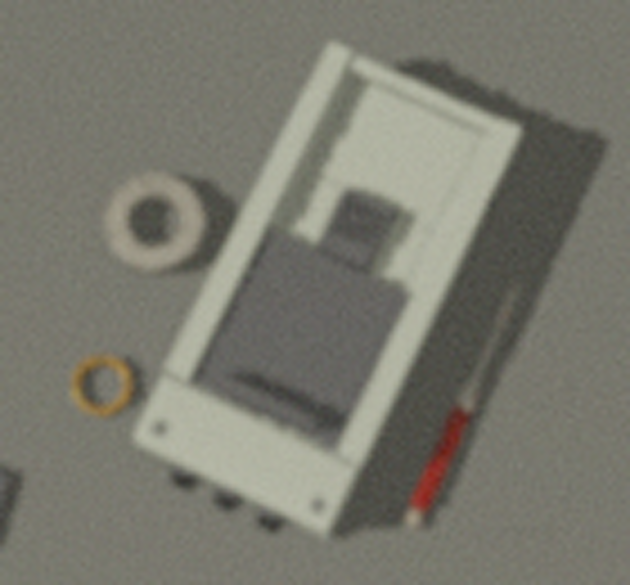

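View pics/scenec.png

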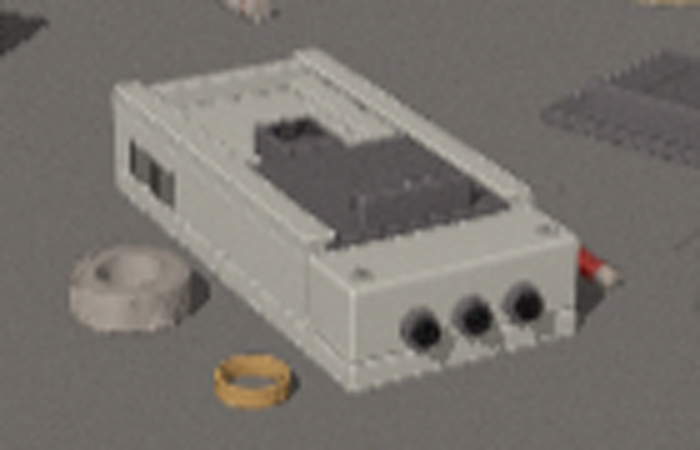

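```bash
cat > box.py <<'E'
from h import *
c=vision.camera("top")
f=lambda u,v:((u+.5)/4.5-.5+190,(v+.5)/4.5-.5+120)
pts=[((333,42),(150,56,54)),((522,128),(150,-56,54)),((327,533),(-85,-56,47)),((137,436),(-85,56,47)),((160,428),None),((372,215),None)]
W=[];B=[]
for p,b in pts[:4]:
    w=onplane(c,f(*p),b[2]);W.append(w);B.append(b)
W=np.array(W);B=np.array(B,float)
print(W.round(1)); print([np.linalg.norm(W[i]-W[(i+1)%4]).round(1) for i in range(4)])
Rt,_=R.align_vectors(np.c_[(W-W.mean(0))[:,:2],0*W[:,0]],np.c_[(B-B.mean(0))[:,:2],0*W[:,0]]),0
yaw=Rt[0].as_euler("xyz")[2]
Rz=R.from_euler("z",yaw).as_matrix();o=(W.mean(0)-Rz@B.mean(0));o[2]=0
print("yaw",yaw,"origin",o); print(((W-o)@Rz-B).round(1))
w=onplane(c,f(372,215),50);print("tab box",((w-o)@Rz).round(1),w)
s=vision.camera("scene")
for n,p in dict(tab=(65,0,50),c1=(150,56,54),c2=(-85,-56,47),c3=(-85,56,47),c4=(150,-56,54)).items():
    q=proj(s,[o+Rz@np.array(p)])[0];print(n,(q-[180,175])*5)
for n,p in dict(tab=(65,0,0),rib=(-43,0,57),but=(-10,0,40)).items(): print(n,o+Rz@np.array(p))
E
python3 box.py
```

```text
[[ 661.6  -60.2   54. ]
 [ 611.2 -157.6   54. ]
 [ 404.   -49.3   47. ]
 [ 455.9   46.2   47. ]]
[np.float64(109.6), np.float64(233.9), np.float64(108.7), np.float64(231.7)]
yaw -0.48072346243259917 origin [504.35342496 -40.19114386   0.        ]
[[-1.3 -1.  -0. ]
 [-1.   1.4 -0. ]
 [ 0.2  1.5 -0. ]
 [ 2.1 -1.9 -0. ]]
tab box [73.4 -3.9 50. ] [567.6217972  -77.58768301  50.        ]
tab [296.37513095 132.46794458]
c1 [110.77550243  85.29233772]
c2 [579.87409819 236.15111244]
c3 [349.28316449 291.55065353]
c4 [315.06545614  47.75861494]
tab [561.98636466 -70.2484934    0.        ]
rib [466.22701869 -20.30705109  57.        ]
but [495.48681885 -35.56693624  40.        ]
```

Top view confirms box pose: measured sides are 109.6 × 233.9 mm against 112 × 235. It reprojects within about 2–3 mm in the scene view. The cover at crop (300,320) sits in the grooves with the tab at (370,230) beyond it. Next, work out the move to hover over the tab.

```bash
cat > to.py <<'E'
from h import *
import sys
O=np.array([504.4,-40.2,0]);YAW=-0.4807
try: 
    import json;d=json.load(open("pose.json"));O=np.array(d[0]);YAW=d[1]
except Exception: pass
RZ=R.from_euler("z",YAW).as_matrix()
def go(b,yaw=None):
    s=sense();Rt=R.from_euler("xyz",s["eef_rot"])
    w=O+RZ@np.array(b,float)
    yaw=YAW-np.pi/2 if yaw is None else yaw
    tgt=R.from_euler("xyz",[np.pi,0,yaw])
    off=Rt.inv().apply(w-s["ee_pos"]);tw=(Rt.inv()*tgt).as_rotvec()
    print("t",round(s["time_s"],2),"boxTCP",(RZ.T@(s["ee_pos"]-O)).round(1),"F",s["ft_force"].round(1),"w",round(s["gripper_width"],1),"q",s["qpos"].round(2))
    print("offset m",(off/1000).round(4),"twist",tw.round(3))
if __name__=="__main__": go([float(a) for a in sys.argv[1:4]])
E
python3 to.py 65 0 140
```

```text
t 0.25 boxTCP [ -60.7 -673.2  230.9] F [ 0.6 -0.6  0.3] w 85.2 q [ 1.38  0.69 -0.19  1.57  0.16  0.9  -0.22]
offset m [-0.4308 -0.5323  0.0912] twist [0.    0.001 0.706]
```

Emit:
arm_command(
  increments=[
    {"grip": 1,"offset": [-0.03,-0.04,0],"twist": [0,0,0.05]},
    {"grip": 1,"offset": [-0.055,-0.068,0],"twist": [0,0,0.15]},
    {"grip": 1,"offset": [-0.08,-0.1,0],"twist": [0,0,0.25]},
    {"grip": 1,"offset": [-0.105,-0.13,0],"twist": [0,0,0.35]},
    {"grip": 1,"offset": [-0.13,-0.16,0],"twist": [0,0,0.45]},
    {"grip": 1,"offset": [-0.155,-0.19,0],"twist": [0,0,0.55]},
    {"grip": 1,"offset": [-0.18,-0.22,0],"twist": [0,0,0.65]},
    {"grip": 1,"offset": [-0.205,-0.25,0],"twist": [0,0,0.706]},
  ],
  force=40,
)

```text
time_s: 0.92
ee_pos: [338.2, -351.8, 231.2]
eef_rot: [3.141, 0.001, -2.057]
ft_force: [1.0, 0.2, -0.2]
gripper_width: 0.2
```

```bash
python3 to.py 65 0 140
```

```text
t 0.92 boxTCP [  -3.3 -353.1  231.2] F [ 1.   0.2 -0.2] w 0.2 q [ 0.68  0.51  0.04  1.98 -0.04  0.65 -1.31]
offset m [-0.3534 -0.0665  0.0914] twist [ 0.     0.001 -0.005]
```

Emit:
arm_command(
  increments=[
    {"grip": 1,"offset": [-0.041,-0.008,0.005],"twist": [0,0,0]},
    {"grip": 1,"offset": [-0.082,-0.016,0.01],"twist": [0,0,0]},
    {"grip": 1,"offset": [-0.123,-0.024,0.02],"twist": [0,0,0]},
    {"grip": 1,"offset": [-0.164,-0.032,0.03],"twist": [0,0,0]},
    {"grip": 1,"offset": [-0.205,-0.04,0.04],"twist": [0,0,0]},
    {"grip": 1,"offset": [-0.245,-0.048,0.05],"twist": [0,0,0]},
    {"grip": 1,"offset": [-0.285,-0.055,0.06],"twist": [0,0,0]},
    {"grip": 1,"offset": [-0.32,-0.06,0.07],"twist": [0,0,0]},
  ],
)

```text
time_s: 1.58
ee_pos: [541.0, -96.6, 161.6]
eef_rot: [-3.141, 0.001, -2.056]
ft_force: [0.3, -1.5, 0.2]
gripper_width: -0.0
```

```bash
python3 to.py 65 0 140
```

```text
t 1.58 boxTCP [ 58.5 -33.1 161.6] F [ 0.3 -1.5  0.2] w -0.0 q [ 0.04  0.69  0.09  1.87 -0.11  0.58 -1.85]
offset m [-0.0331 -0.0063  0.0216] twist [-0.001  0.001 -0.005]
```

Take the wrist picture here to refine the box pose.

```bash
python3 - <<'E'
from h import *
import pickle
s=sense();c=vision.camera("wrist");pickle.dump((s,c),open("w1.pkl","wb"))
import to
P=[to.O+to.RZ@np.array(p) for p in [(65,0,50),(150,56,54),(150,-56,54),(47,15,50),(-85,56,47)]]
print(proj(c,P,wristT(c,s)).round(1))
cv2.imwrite("pics/w1.png",cv2.resize(c["frame"],None,fx=1.5,fy=1.5,interpolation=cv2.INTER_CUBIC))
E
```

```text
[[219.7 185.7]
 [150.5  91.3]
 [281.1  89.8]
 [204.9 203.9]
 [176.  315. ]]
```

View pics/w1.png

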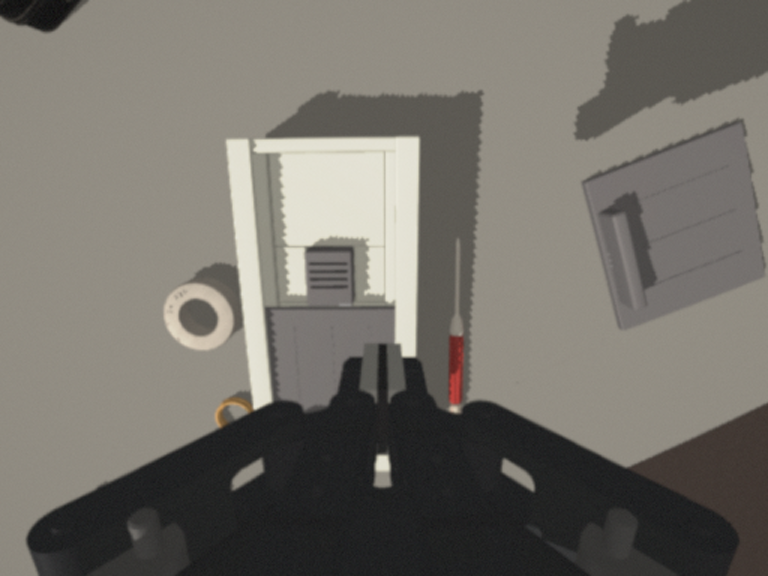

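The wrist view shows the box corners at (228,139) and (420,137) and the tab at about (330,275), which in raw pixels is within about 1.5 px of the prediction. The pose holds. Go over the tab and press.

```bash
python3 to.py 66 0 62
```

```text
t 1.63 boxTCP [ 58.  -21.  159.5] F [ 5.7  6.4 -0.6] w 0.2 q [ 0.03  0.7   0.08  1.87 -0.11  0.58 -1.86]
offset m [-0.02   -0.0082  0.0977] twist [0.    0.009 0.008]
```

Emit:
arm_command(
  increments=[
    {"grip": 1,"offset": [-0.02,-0.008,0.03],"twist": [0,0.009,0.008]},
    {"grip": 1,"offset": [-0.02,-0.008,0.06],"twist": [0,0.009,0.008]},
    {"grip": 1,"offset": [-0.02,-0.008,0.085],"twist": [0,0.009,0.008]},
    {"grip": 1,"offset": [-0.02,-0.008,0.095],"twist": [0,0.009,0.008]},
    {"grip": 1,"offset": [-0.02,-0.008,0.097],"twist": [0,0.009,0.008]},
    {"grip": 1,"offset": [-0.02,-0.008,0.097],"twist": [0,0.009,0.008]},
  ],
)

```text
time_s: 2.13
ee_pos: [562.5, -71.4, 62.8]
eef_rot: [3.141, -0.0, -2.053]
ft_force: [-0.7, -0.6, 0.6]
gripper_width: 0.3
```

```bash
python3 to.py 66 0 39; python3 - <<'E'
from h import *
c=vision.camera("wrist");cv2.imwrite("pics/w2.png",cv2.resize(c["frame"],None,fx=1.5,fy=1.5))
c=vision.camera("scene");cv2.imwrite("pics/s2.png",cv2.resize(c["frame"][120:270,160:360],None,fx=4,fy=4))
E
```

```text
t 2.13 boxTCP [65.9 -0.8 62.8] F [-0.7 -0.6  0.6] w 0.3 q [ 0.    0.87  0.07  1.87 -0.13  0.41 -1.88]
offset m [-0.0008 -0.0001  0.0238] twist [ 0.    -0.    -0.001]
```

View pics/w2.png

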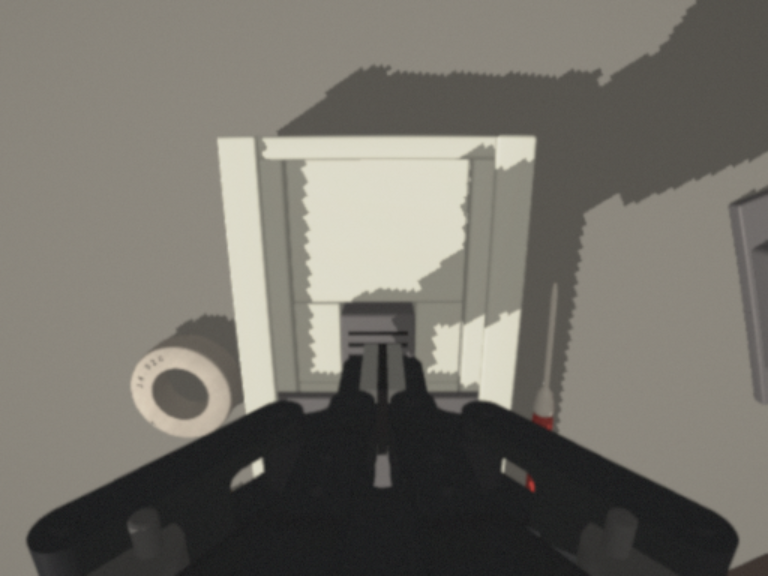

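View pics/s2.png

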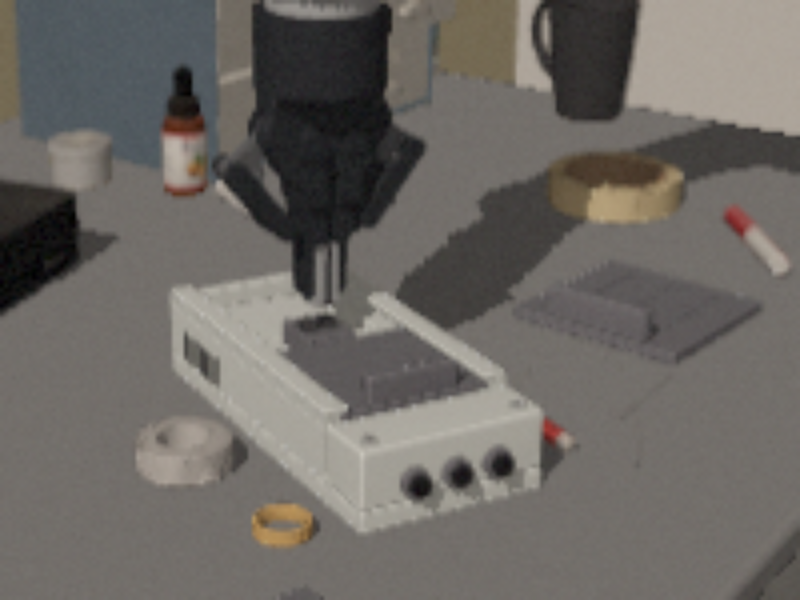

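Wrist view: the tip (382,350) is centred over the tab (378,305–350). Pressing.

Emit:
arm_command(
  increments=[
    {"grip": 1,"offset": [0,0,0.006],"twist": [0,0,0]},
    {"grip": 1,"offset": [0,0,0.011],"twist": [0,0,0]},
    {"grip": 1,"offset": [0,0,0.014],"twist": [0,0,0]},
    {"grip": 1,"offset": [0,0,0.017],"twist": [0,0,0]},
    {"grip": 1,"offset": [0,0,0.02],"twist": [0,0,0]},
    {"grip": 1,"offset": [0,0,0.022],"twist": [0,0,0]},
    {"grip": 1,"offset": [0,0,0.023],"twist": [0,0,0]},
    {"grip": 1,"offset": [0,0,0.0235],"twist": [0,0,0]},
  ],
)

```text
time_s: 2.9
ee_pos: [563.9, -71.8, 40.7]
eef_rot: [-3.139, 0.001, -2.053]
ft_force: [0.6, -0.7, 3.7]
gripper_width: -0.3
```

```bash
python3 to.py 66 0 39
```

```text
t 2.9 boxTCP [67.4 -0.5 40.7] F [ 0.6 -0.7  3.7] w -0.3 q [ 0.01  0.91  0.06  1.88 -0.14  0.36 -1.88]
offset m [-0.0004  0.0014  0.0017] twist [-0.003  0.001 -0.001]
```

Emit:
arm_command(
  increments=[
    {"grip": 1,"offset": [0,0,0.001],"twist": [0,0,0]},
    {"grip": 1,"offset": [0,0,0.002],"twist": [0,0,0]},
    {"grip": 1,"offset": [0,0,0.003],"twist": [0,0,0]},
    {"grip": 1,"offset": [0,0,0.0035],"twist": [0,0,0]},
    {"grip": 1,"offset": [0,0,0.0035],"twist": [0,0,0]},
  ],
)

```text
time_s: 3.32
ee_pos: [564.0, -71.8, 39.9]
eef_rot: [-3.138, 0.002, -2.053]
ft_force: [-5.1, 0.8, 26.9]
gripper_width: -0.3
```

```bash
python3 to.py 66 0 39
```

```text
t 3.32 boxTCP [67.5 -0.4 39.9] F [-5.1  0.8 26.9] w -0.3 q [ 0.01  0.91  0.06  1.88 -0.14  0.36 -1.88]
offset m [-0.0004  0.0015  0.0009] twist [-0.004  0.002 -0.002]
```

The tab bottomed at z 39.9 with 27 N. Next: up, then back behind the rib.

Emit:
arm_command(
  increments=[
    {"grip": 1,"offset": [0,0,-0.015],"twist": [0,0,0]},
    {"grip": 1,"offset": [0,0,-0.04],"twist": [0,0,0]},
    {"grip": 1,"offset": [0,0.01,-0.06],"twist": [0.003,0,0]},
    {"grip": 1,"offset": [0,0.045,-0.065],"twist": [0.003,0,0]},
    {"grip": 1,"offset": [0,0.08,-0.065],"twist": [0.003,0,0]},
    {"grip": 1,"offset": [0,0.115,-0.065],"twist": [0.003,0,0]},
    {"grip": 1,"offset": [0,0.133,-0.065],"twist": [0.003,0,0]},
    {"grip": 1,"offset": [0,0.133,-0.065],"twist": [0.003,0,0]},
  ],
)

```text
time_s: 3.98
ee_pos: [440.1, -7.7, 104.2]
eef_rot: [3.14, -0.001, -2.049]
ft_force: [-0.3, -0.6, -0.3]
gripper_width: 0.2
```

```bash
python3 - <<'E'
from h import *
import to
s=sense();c=vision.camera("wrist");cv2.imwrite("pics/w3.png",cv2.resize(c["frame"],None,fx=1.5,fy=1.5))
P=[to.O+to.RZ@np.array(p) for p in [(65,0,40),(-43,28,65),(-43,-28,65),(-35,28,65),(45,46,49),(150,56,54),(150,-56,54)]]
print(proj(c,P,wristT(c,s)).round(1)*1.5)
to.go((-64,0,55))
E
```

```text
[[ 380.1    18.6 ]
 [ 316.95  268.95]
 [ 442.5   269.1 ]
 [ 316.2   251.25]
 [ 273.75   62.7 ]
 [ 235.8  -220.65]
 [ 524.7  -220.35]]
t 4.03 boxTCP [-68.5  -0.3 104.2] F [ 0.5  0.6 -0.7] w 0.2 q [-0.12  0.71  0.06  2.22 -0.18  0.21 -1.96]
offset m [-0.0003 -0.0043  0.0493] twist [-0.003  0.001  0.001]
```

View pics/w3.png

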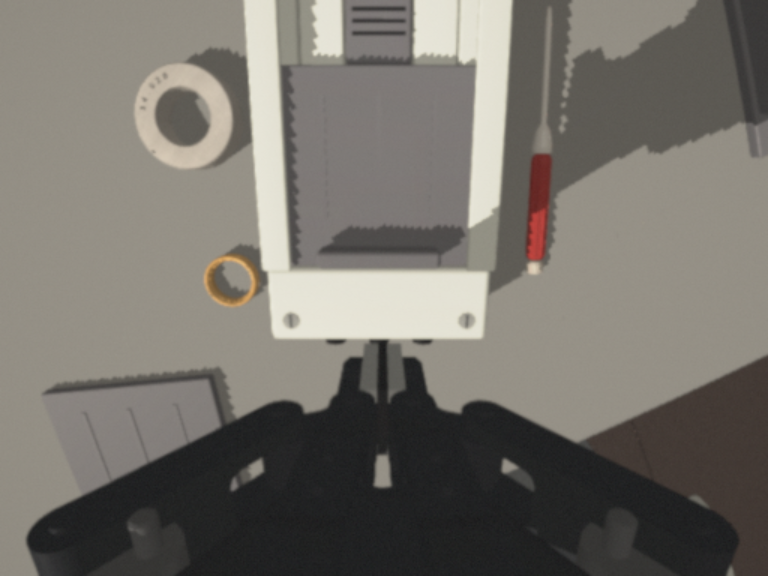

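The tab is flush, the cover is seated with its edge at (380,65), and the rib at (378,258) is as predicted. Lower behind the rib.

Emit:
arm_command(
  increments=[
    {"grip": 1,"offset": [0,-0.004,0.02],"twist": [-0.003,0,0]},
    {"grip": 1,"offset": [0,-0.004,0.04],"twist": [-0.003,0,0]},
    {"grip": 1,"offset": [0,-0.004,0.048],"twist": [-0.003,0,0]},
    {"grip": 1,"offset": [0,-0.004,0.05],"twist": [-0.003,0,0]},
    {"grip": 1,"offset": [0,-0.004,0.05],"twist": [-0.003,0,0]},
  ],
)

```text
time_s: 4.45
ee_pos: [447.5, -11.1, 53.8]
eef_rot: [3.141, 0.0, -2.051]
ft_force: [-0.1, -0.4, 0.1]
gripper_width: 0.1
```

```bash
python3 to.py 36 0 54
```

```text
t 4.45 boxTCP [-63.9  -0.5  53.8] F [-0.1 -0.4  0.1] w 0.1 q [-0.09  0.82  0.02  2.23 -0.18  0.1  -1.95]
offset m [-0.0005 -0.0999 -0.0002] twist [0. 0. 0.]
```

Emit:
arm_command(
  increments=[
    {"grip": 1,"offset": [-0.0005,-0.005,0],"twist": [0,0,0]},
    {"grip": 1,"offset": [-0.0005,-0.009,0],"twist": [0,0,0]},
    {"grip": 1,"offset": [-0.0005,-0.013,0],"twist": [0,0,0]},
    {"grip": 1,"offset": [-0.0005,-0.017,0],"twist": [0,0,0]},
    {"grip": 1,"offset": [-0.0005,-0.021,0],"twist": [0,0,0]},
    {"grip": 1,"offset": [-0.0005,-0.026,0],"twist": [0,0,0]},
    {"grip": 1,"offset": [-0.0005,-0.031,0],"twist": [0,0,0]},
    {"grip": 1,"offset": [-0.0005,-0.036,0],"twist": [0,0,0]},
  ],
)

```text
time_s: 5.12
ee_pos: [480.0, -27.5, 53.9]
eef_rot: [3.141, 0.0, -2.051]
ft_force: [-2.2, 0.2, 1.7]
gripper_width: 0.1
```

```bash
python3 - <<'E'
from h import *
import to
to.go((36,0,54))
c=vision.camera("wrist");cv2.imwrite("pics/w4.png",cv2.resize(c["frame"],None,fx=1.5,fy=1.5))
E
```

```text
t 5.12 boxTCP [-27.5  -0.   53.9] F [-2.2  0.2  1.7] w 0.1 q [-0.06  0.83  0.04  2.13 -0.16  0.18 -1.93]
offset m [-0.     -0.0635 -0.0002] twist [0. 0. 0.]
```

View pics/w4.png

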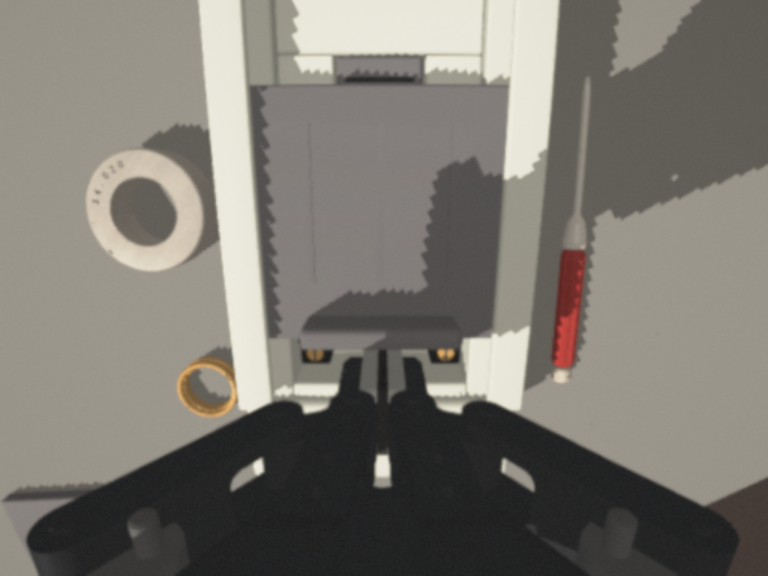

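The cover slides straight over the tab, its edge at y 86 and the bay opening below y 340. Continue pushing.

Emit:
arm_command(
  increments=[
    {"grip": 1,"offset": [0,-0.007,0],"twist": [0,0,0]},
    {"grip": 1,"offset": [0,-0.014,0],"twist": [0,0,0]},
    {"grip": 1,"offset": [0,-0.021,0],"twist": [0,0,0]},
    {"grip": 1,"offset": [0,-0.028,0],"twist": [0,0,0]},
    {"grip": 1,"offset": [0,-0.035,0],"twist": [0,0,0]},
    {"grip": 1,"offset": [0,-0.042,0],"twist": [0,0,0]},
    {"grip": 1,"offset": [0,-0.049,0],"twist": [0,0,0]},
    {"grip": 1,"offset": [0,-0.054,0],"twist": [0,0,0]},
  ],
)

```text
time_s: 5.83
ee_pos: [530.5, -53.7, 54.0]
eef_rot: [-3.139, 0.001, -2.052]
ft_force: [-0.2, -0.0, -0.2]
gripper_width: -0.2
```

```bash
python3 - <<'E'
from h import *
import to
to.go((36,0,54))
s=sense();c=vision.camera("wrist");cv2.imwrite("pics/w5.png",cv2.resize(c["frame"],None,fx=1.5,fy=1.5))
T=wristT(c,s)
for d in (75,80,85,90):
    P=[to.O+to.RZ@np.array(p) for p in [(-43+d,28,65),(-45+d,46,49)]]
    print(d,proj(c,P,T).round(1)*1.5)
E
```

```text
t 5.83 boxTCP [29.4  0.  54. ] F [-0.2 -0.  -0.2] w -0.2 q [-0.02  0.86  0.06  1.98 -0.14  0.3  -1.9 ]
offset m [ 0.     -0.0066  0.    ] twist [-0.003  0.001 -0.001]
75 [[301.5  375.45]
 [263.4  360.6 ]]
80 [[300.75 362.4 ]
 [262.35 348.75]]
85 [[299.85 349.05]
 [261.3  336.75]]
90 [[298.95 335.4 ]
 [260.1  324.3 ]]
```

View pics/w5.png

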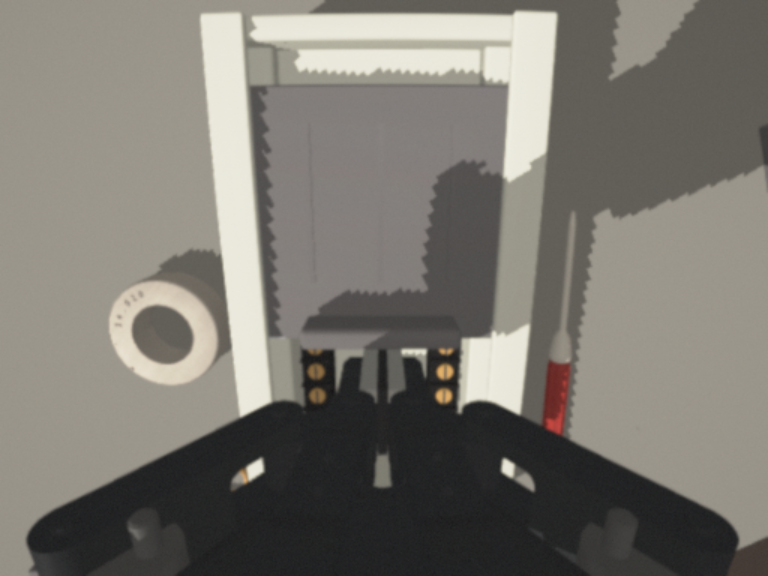

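The rib's near edge is at y≈348, so the cover has moved about 85 mm. Add 5–6 mm for margin, short of the end stop (97 mm).

Emit:
arm_command(
  increments=[
    {"grip": 1,"offset": [0,-0.002,0],"twist": [0.003,0,0]},
    {"grip": 1,"offset": [0,-0.004,0],"twist": [0.003,0,0]},
    {"grip": 1,"offset": [0,-0.006,0],"twist": [0.003,0,0]},
    {"grip": 1,"offset": [0,-0.006,0],"twist": [0.003,0,0]},
    {"grip": 1,"offset": [0,0.004,0],"twist": [0.003,0,0]},
    {"grip": 1,"offset": [0,0.01,-0.01],"twist": [0.003,0,0]},
    {"grip": 1,"offset": [0,0.016,-0.03],"twist": [0.003,0,0]},
    {"grip": 1,"offset": [0,0.03,-0.05],"twist": [0.003,0,0]},
  ],
)

```text
time_s: 6.55
ee_pos: [505.3, -40.7, 104.8]
eef_rot: [-3.133, 0.001, -2.054]
ft_force: [1.9, -0.9, 1.0]
gripper_width: 0.0
```

```bash
python3 to.py -70 0 120
```

```text
t 6.55 boxTCP [  1.1  -0.  104.8] F [ 1.9 -0.9  1. ] w 0.0 q [-0.06  0.75  0.08  2.04 -0.14  0.35 -1.92]
offset m [ 0.0001  0.0709 -0.0159] twist [-0.009  0.001 -0.002]
```

Emit:
arm_command(
  increments=[
    {"grip": 1,"offset": [0,0.02,-0.01],"twist": [-0.006,0,0]},
    {"grip": 1,"offset": [0,0.045,-0.01],"twist": [-0.009,0,0]},
    {"grip": 1,"offset": [0,0.06,-0.01],"twist": [-0.009,0,0]},
    {"grip": 1,"offset": [0,0.065,-0.01],"twist": [-0.009,0,0]},
    {"grip": 1,"offset": [0,0.065,-0.01],"twist": [-0.009,0,0]},
  ],
)

```text
time_s: 6.97
ee_pos: [446.7, -9.8, 114.8]
eef_rot: [3.141, 0.001, -2.052]
ft_force: [-0.4, -0.7, -0.2]
gripper_width: -0.0
```

```bash
python3 - <<'E'
from h import *
import to
s=sense();c=vision.camera("wrist");cv2.imwrite("pics/w6.png",cv2.resize(c["frame"],None,fx=1.5,fy=1.5))
T=wristT(c,s)
P=[to.O+to.RZ@np.array(p) for p in [(-10,0,40),(36,36,43),(-43+90,28,65),(-45+90,46,49)]]
print((proj(c,P,T)*1.5).round(1))
to.go((-10,0,52))
E
```

```text
[[382.5 203.6]
 [307.3 107.3]
 [316.   71.8]
 [282.7  85. ]]
t 7.02 boxTCP [-63.5   0.4 114.6] F [-0.2 -0.3 -0.5] w -0.2 q [-0.12  0.69  0.06  2.2  -0.17  0.25 -1.96]
offset m [ 0.0004 -0.0534  0.0627] twist [-0.001  0.002 -0.002]
```

View pics/w6.png

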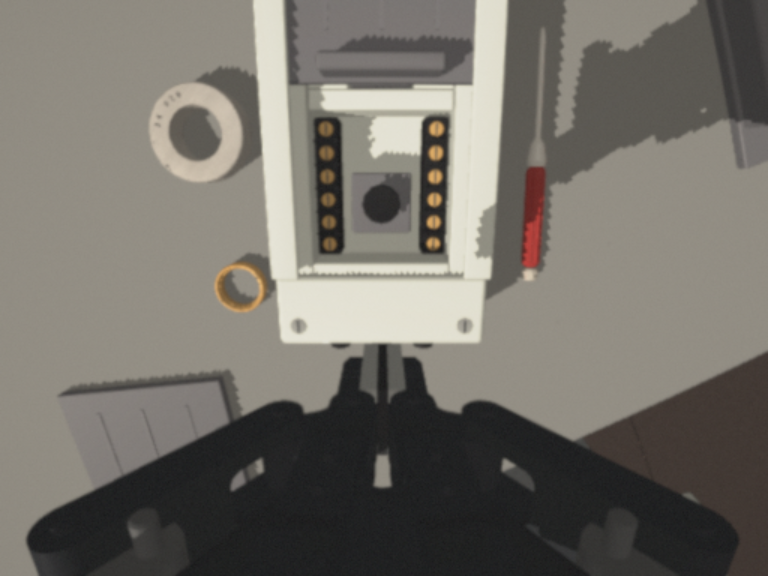

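The bay is fully open, with the cover edge at y≈84 beyond the bay's rim at y≈107. The button is at (381,203), predicted (382,204). Go down over it and press.

Emit:
arm_command(
  increments=[
    {"grip": 1,"offset": [0,-0.025,0.005],"twist": [0,0,0]},
    {"grip": 1,"offset": [0,-0.045,0.015],"twist": [0,0,0]},
    {"grip": 1,"offset": [0,-0.0535,0.03],"twist": [0,0,0]},
    {"grip": 1,"offset": [0,-0.0535,0.05],"twist": [0,0,0]},
    {"grip": 1,"offset": [0,-0.0535,0.06],"twist": [0,0,0]},
    {"grip": 1,"offset": [0,-0.0535,0.063],"twist": [0,0,0]},
    {"grip": 1,"offset": [0,-0.0535,0.063],"twist": [0,0,0]},
  ],
)

```text
time_s: 7.6
ee_pos: [495.5, -35.4, 51.0]
eef_rot: [3.141, 0.001, -2.054]
ft_force: [-0.6, -0.4, -0.7]
gripper_width: -0.1
```

```bash
python3 to.py -10 0 35
```

```text
t 7.6 boxTCP [-10.1   0.1  51. ] F [-0.6 -0.4 -0.7] w -0.1 q [-0.05  0.85  0.04  2.08 -0.16  0.21 -1.92]
offset m [ 0.0001 -0.0001  0.016 ] twist [ 0.     0.001 -0.002]
```

Emit:
arm_command(
  increments=[
    {"grip": 1,"offset": [0,0,0.005],"twist": [0,0,0]},
    {"grip": 1,"offset": [0,0,0.01],"twist": [0,0,0]},
    {"grip": 1,"offset": [0,0,0.013],"twist": [0,0,0]},
    {"grip": 1,"offset": [0,0,0.015],"twist": [0,0,0]},
    {"grip": 1,"offset": [0,0,0.017],"twist": [0,0,0]},
    {"grip": 1,"offset": [0,0,0.018],"twist": [0,0,0]},
    {"grip": 1,"offset": [0,0,0.019],"twist": [0,0,0]},
    {"grip": 1,"offset": [0,0,0.019],"twist": [0,0,0]},
  ],
)

```text
time_s: 8.27
ee_pos: [496.0, -35.4, 34.7]
eef_rot: [-3.14, 0.002, -2.054]
ft_force: [-2.8, 0.5, 28.7]
gripper_width: 0.2
```

```bash
python3 to.py -10 0 35
```

```text
t 8.27 boxTCP [-9.7  0.4 34.7] F [-2.8  0.5 28.7] w 0.2 q [-0.04  0.88  0.03  2.09 -0.16  0.18 -1.92]
offset m [ 0.0004  0.0003 -0.0003] twist [-0.002  0.002 -0.002]
```

The button bottomed (z 34.7, 29 N, well past its 4.5 N spring). Retract.

Emit:
arm_command(
  increments=[
    {"grip": 1,"offset": [0,0,-0.01],"twist": [0,0,0]},
    {"grip": 1,"offset": [0,0,-0.03],"twist": [0,0,0]},
    {"grip": 1,"offset": [0,0,-0.06],"twist": [0,0,0]},
    {"grip": 1,"offset": [0,0.02,-0.08],"twist": [0,0,0]},
    {"grip": 1,"offset": [0,0.045,-0.085],"twist": [0,0,0]},
    {"grip": 1,"offset": [0,0.054,-0.085],"twist": [0,0,0]},
    {"grip": 1,"offset": [0,0.054,-0.085],"twist": [0,0,0]},
    {"grip": 1,"offset": [0,0.054,-0.085],"twist": [0,0,0]},
  ],
)

```text
time_s: 8.93
ee_pos: [448.3, -10.4, 119.3]
eef_rot: [-3.139, 0.002, -2.053]
ft_force: [-0.3, -0.1, -0.3]
gripper_width: -0.1
```

```bash
python3 - <<'E'
from h import *
import to
s=sense();c=vision.camera("wrist");cv2.imwrite("pics/w7.png",cv2.resize(c["frame"],None,fx=1.5,fy=1.5))
T=wristT(c,s)
P=[to.O+to.RZ@np.array(p) for p in [(-10,0,40),(-10,0,35),(-10,10,40),(-10,10,35),(36,36,43),(-43+90,28,65)]]
print((proj(c,P,T)*1.5).round(1))
to.go((-10,0,52))
c=vision.camera("top");cv2.imwrite("pics/t7.png",cv2.resize(c["frame"][120:250,190:330],None,fx=4.5,fy=4.5,interpolation=cv2.INTER_CUBIC))
E
```

```text
[[383.  206.6]
 [383.  205.8]
 [363.9 206.6]
 [364.3 205.9]
 [309.6 112.8]
 [318.3  78.9]]
t 8.98 boxTCP [-62.7   0.5 119.2] F [ 0.8 -0.  -0.4] w -0.1 q [-0.12  0.68  0.07  2.2  -0.17  0.26 -1.96]
offset m [ 0.0005 -0.0525  0.0673] twist [-0.003  0.002 -0.002]
```

View pics/w7.png

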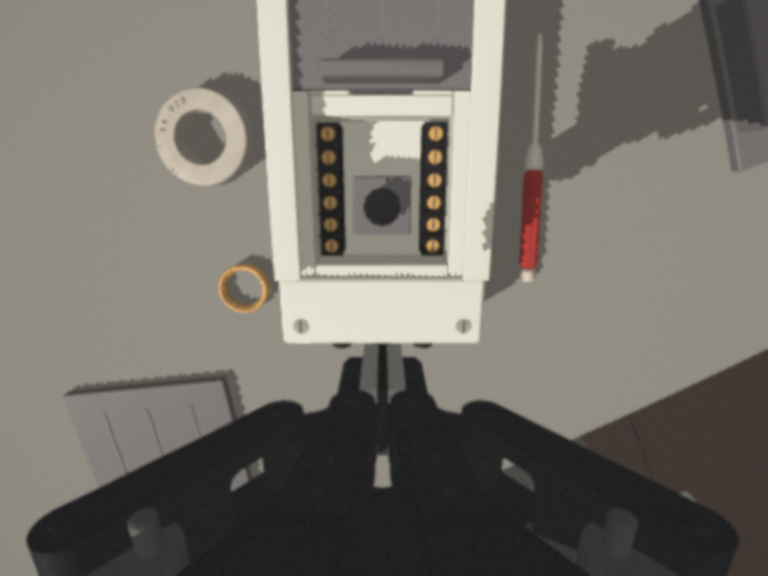

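View pics/t7.png

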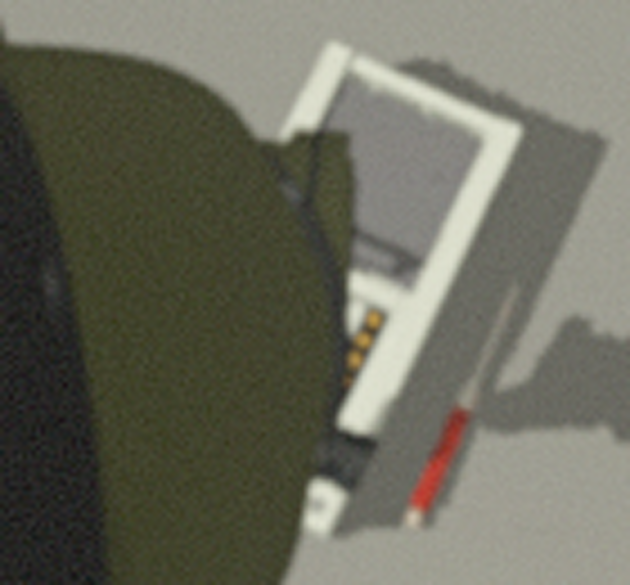

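The wrist view shows the button disc at (382,206), same size as before and at its "up" position. The cover's edge is at y≈90, clear of the bay, and the rings and screwdriver have not moved. Handing in.

```bash
python3 -c "
from workcell import ticket
print(ticket.finish_job())"
```

```text
the job is handed in; nothing more can be done
None
```

I did the job in the order asked and handed it in at about 9 s of the 43 s allowed.

- **Snap tab:** I pressed it in with the shut fingertips until it bottomed, at z 39.9 mm with 27 N.
- **Cover:** I pushed it by its rib about 90 mm along the deck, read from the pictures. That is past the 81 mm that uncovers the bay and short of the end stop at 97 mm.
- **Reset button:** I pressed it until it bottomed, at z 34.7 mm with 29 N, then backed the arm off to 119 mm above the desk.

**Last checks:** The final wrist picture shows the bay fully open and the ring gauge, cage ring and screwdriver where they lay. The arm touched nothing (force near 0).

The button looks sprung back, with its disc the same size and in the same place as before the press. That view can hardly tell 5 mm of height apart, so its return is not measured independently. No check failed or disagreed; the box pose agreed across the three cameras to about 1–3 mm.

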